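# Fit the bar knob to the master switch and hold it in for the contact check

### The arm

A 7-joint arm with a two-finger parallel gripper is mounted at the origin on the work surface. World frame = base frame: x ahead of the robot, y to its left, z up, the work surface at z = 0. Lengths are in m, angles in degrees, forces in N, time in s.
With the tool pointing down it reaches from about 0.4 to 0.85 m from the base axis. Payload 10.4 kg.
Tool frame: the origin (TCP) lies midway between the tips of the shut fingers; the grasp point (between the pads) lies 19 mm behind it (env.grip_depth is the distance from the TCP to the grasp point, in m); z points along the fingers, y is the direction in which the jaws open and shut (so a half turn about z gives the same grasp; the last joint's range is limited). The gripper opens to 87 mm and grips with 3 to 60 N. Pads are 19 mm wide; open, the fingers measure 117 mm over their backs; the gripper's body (75 mm by 190 mm) begins 51 mm behind the grasp point.
Start: joints at [-68.675, 19.034, -3.707, 83.658, 1.238, 77.344, -5.071], TCP at [0.24, 0.577, 0.223] pointing down, gripper open.
Joint ranges: [-148.97, 148.97], [-28.65, 121.19], [-84.17, 76.75], [9.2, 138.47], [-72.65, 252.65], [3.7, 117.97], [-149.18, 149.18]. Speed limits (degrees/s): [127.2, 127.2, 159.86, 159.86, 180, 180, 180].

### API

Orientations are given as a 3x3 rotation matrix whose columns are the frame's x, y, z axes.
In Python, from workcell import env, cams, ticket gives the robot as it stands. The module is installed in compiled form; this text tells all that it offers.
- The arm moves only by the tool play_rows, never from a script. Its argument "moves" is a list of rows, each an object with "grip": the finger opening in cm, from 0 to 8.7; "translation": the shift along the tool's x, y, z in cm, a list of three; "yaw": the turn about the tool's z in degrees. A call has 1 to 12 rows; each row is the pose to reach, as a shift and turn from the pose measured when the call began, along the tool's axes at that moment; what a row does not reach only later rows make up. A row lasts 1/12 s, in which the tool goes at most 41.7 mm and 7.16 degrees, less where a joint would pass 70% of its speed; a pose out of reach is approached as far as the arm can. A call with a gripper value outside its range is refused whole. The fingers move at their own pace and stop on an object; "grip_force" is the grip in N (left out, the last holds). Time passes only in rows, so rows that repeat a pose let the fingers close. It gives the time, the measured TCP pose, the force and the opening at its end, in the units of the state.
- env.get_obs(): the state, without advancing time (a new reading comes with each control period).
- cams.get_image(name): name is "scene" or "top" or "wrist"; returns a dict with "image" (480x640x3 uint8, red, green, blue), "fx", "fy", "cx", "cy" (pixels), "position" and "orientation" of the camera in the world. Camera axes: x right, y down, z forward; pixel columns grow to the right and rows downward; lengths in m; the calibration is good to about 2 mm. A picture is of the moment at which its call begins. There is no depth.
- ticket.close_job(): hands the job in, once; it reports no verdict.
The state is a dict: "t": time; "joints": joint angles; "qvel": joint speeds; "joint_torque": joint torques, N m; "position": TCP position; "tool_rot": TCP orientation; "force": force on the tool from outside, world axes, zero at the start; "ft_torque": the same for the moment, N m; "width": opening from 0.0 (shut) to 1.0 (fully open).
Only numpy, scipy, OpenCV 4.12 (cv2) and the standard library are available. Lean on these libraries where they do the work, as an engineer would, in place of code of your own. Each camera call takes 0.05 s, during which the arm holds its last target.

### The job

Make up the master switch on the vehicle switch panel: lift the white transport cap off its shaft and put it into the tray with the other caps, then take the bar-shaped pointer knob from the parts on the bench, turn it so the flat in its bore matches the flat on the shaft, and push it fully home. Press the knob, with the shaft, right in against the switch's spring for the contact check and keep it there: finish while still gripping the knob and holding it pressed in. Leave the other switch parts (round knob, button head, locknut, spare switch) where they lie.

Things in the scene. Friction and masses are not known exactly. Their poses are not given: they have to be found in the camera images.
- shaft_end (a point): Centre of the upper end of the master switch's upright steel shaft: 14 mm diameter, one flat milled along its whole length 3 mm from the axis (D-shaped), end chamfered 1.5 mm. z up along the shaft, x from the axis square out through the flat. It stands 28 mm out of its hexagon locknut and bush and turns only stiffly (0.25 N m). At the start the cap covers it.
- panel: Fixed switch panel: dark steel box 165 x 230 mm with grey face 62 mm above the bench, on a plywood board. Origin: centre of the board's underside on the bench; the master switch is at x 0, y +45 mm, its locknut (31 mm) and bush top 9 mm above the face. A fixed round knob, 20 mm high, is 105 mm from it; lamps and rockers are lower.
- start_push (a joint): How far the switch's shaft is pushed in, m: 0 = out (sprung), 0.008 = right in against the stop. The return spring takes 4 N to start and 9 N at the stop; let go, it comes back out.
- cap_loop (a point): Transport cap, loose over the shaft, white plastic, 20 g: round, 24 mm diameter, 32.5 mm high, open below, bore 19 mm, with an upright pull loop of 8 mm bar on top, 32 mm wide, 34 mm high. This point: on the axis, 22 mm above the cap's flat top, 12 mm below the loop's top, 54.5 mm above the rim. x along the loop's width, y through its 8 mm thickness, z up. It lifts straight off.
- cap_center (a point): The same cap: a point on its axis, 20 mm above its open rim.
- tray_in (a point): Open grey plastic caps tray, fixed, 150 x 130 x 42 mm outside, walls and floor 4 mm: centre of its inner floor, 4 mm above the bench; x along the 150 mm side, z up. Two other such caps lie in it, one at each end in x; the middle is free.
- knob_center (a point): Bar-shaped pointer knob, loose, black plastic, 50 g, upright on the bench: bar 24 mm wide (y), parallel flanks from x -22 to +12 mm, rounded at the back (x -25), pointed in front (x +33, white index line on top), 38 mm high, on a round skirt 47 mm wide, 4 mm thick; grip across the flanks above the skirt. This point: on the bore's axis, 19 mm above the underside; x to the pointed end, z up.
- knob_seat (a point): The same knob: centre of the inner end of its D-shaped bore, which opens below: 16 mm diameter, 18 mm deep, flat 3.8 mm from the axis on the pointer side (+x), mouth chamfered 1.3 mm. Fully home, this point lies on the shaft's end. With the switch right in, the skirt still clears the bush by 2 mm.
- round_knob_center (a point): Another knob, round and fluted, black, 37 mm in diameter, 22 mm high, loose: its centre. To be left alone.
- mushroom_center (a point): A grey mushroom push-button head, 40 mm in diameter, 27 mm high, loose: its centre. To be left alone.
- locknut_center (a point): A brass hexagon locknut, 42 mm across, 8 mm thick, loose, lying flat: its centre. To be left alone.
- spare_switch_center (a point): A spare switch, black block 50 x 46 x 44 mm with a brass bush to one side, lying on the bench: centre of the block. To be left alone.
There are look-alikes about, which are no part of the job. Leave any orange look-alike of the part that bears cap_loop alone.

How it is judged (in metres and radians):
On the way, in this order (a step that is already met when the one before it is completed fails the run):
1. the transport cap lies in the caps tray, let go (x of cap_center in the frame of tray_in between -0.075 and 0.075 m and y of cap_center in the frame of tray_in between -0.065 and 0.065 m and z of cap_center in the frame of tray_in below 0.055 m and contact force between the fingers and cap below 0.05 N), for 0.2 s.
2. the bar knob is fully home on the shaft, flats matched (z of knob_seat in the frame of shaft_end below 0.003 m and horizontal distance between knob_seat and shaft_end below 0.004 m and angle between the x axis of knob_seat and the x axis of shaft_end, either way round below 0.35 rad), for 0.2 s.
At the end, for the whole second after the job is handed in: The bar knob is fully home on the shaft (bore end within 3 mm of the shaft's end along it, 4 mm sideways, flats matched within 0.35 rad), the fingers still grip it (over 1 N) and hold the switch pressed in more than 6 of its 8 mm; the transport cap lies in the caps tray (all of step 2 and value of joint start_push above 0.006 m and contact force between the fingers and knob above 1 N and x of cap_center in the frame of tray_in between -0.075 and 0.075 m and y of cap_center in the frame of tray_in between -0.065 and 0.065 m and z of cap_center in the frame of tray_in below 0.055 m); the arm keeps its last pose, push and grip.
It fails at once if one of the other switch parts on the bench is moved more than 30 mm (distance of any of round_knob_center, mushroom_center, locknut_center, spare_switch_center from where it was at the start of the episode above 0.03 m).
It also fails if it takes over 72 s, if anything falls off the work surface, if the arm or the gripper's body presses on something with over 40 N, if the wrist force passes 120 N, or if a joint passes its speed limit or range.

## Working session

There is one attempt and no reset: what is moved stays moved. The work goes in short steps, Python scripts to look and compute and a tool call to move; the robot and the scene stay as the last step left them, time stands still between calls to the robot, and variables do not carry over. Pictures are saved under pics/ and viewed, and the job is handed in when it is done.

Besides the shell and the picture viewer there is one more tool, called after ">>>" in YAML: its name, and indented under it one key for each argument. play_rows: Moves the arm, as the interface text tells. Its arguments: {"type":"object","properties":{"moves":{"type":"array","items":{"type":"object","properties":{"grip":{"type":"number"},"translation":{"type":"array","items":{"type":"number"}},"yaw":{"type":"number"}}}},"grip_force":{"type":"number"}},"required":["moves"]}

```bash
mkdir -p pics
python3 - <<'E'
from workcell import env,cams
import cv2,numpy as np
o=env.get_obs()
print(o)
for n in ["scene","top","wrist"]:
    d=cams.get_image(n); cv2.imwrite(f"pics/{n}0.png",d["image"][:,:,::-1])
    print(n,d["fx"],d["fy"],d["cx"],d["cy"],d["position"],np.round(d["orientation"],4).tolist())
E
```

```text
{'t': 0.0, 'joints': array([-68.67380896,  19.07264423,  -3.70759819,  83.7064168 ,
         1.23638737,  77.34428362,  -5.06934578]), 'qvel': array([ 0.08622094, -0.04385504, -0.02462566, -0.00100268, -0.04905836,
       -0.0368871 ,  0.00550155]), 'joint_torque': array([ 5.99942687e-04, -6.23241591e+01,  2.50440772e-02, -3.89914477e+01,
       -6.13704720e-02,  3.94075038e-02,  1.08311754e-04]), 'position': array([0.24023749, 0.57655199, 0.22174324]), 'tool_rot': array([[-9.23087693e-01,  3.84589185e-01, -5.19093720e-04],
       [ 3.84589533e-01,  9.23086688e-01, -1.36267789e-03],
       [-4.49026767e-05, -1.45750920e-03, -9.99998937e-01]]), 'force': array([-0.53814496, -0.02796326, -0.05991874]), 'ft_torque': array([ 0.03242147, -0.02669877,  0.00407763]), 'width': 0.9987775348454033}
scene 459.4574435649311 459.4574435649311 315.401732244651 242.09282094825417 [0.95643638 0.59598206 0.652545  ] [[-0.819, 0.3476, -0.4565], [0.5735, 0.472, -0.6695], [-0.0173, -0.8102, -0.5859]]
top 557.3001189132464 557.3001189132464 311.60654606696465 223.29247739921857 [ 0.44690845 -0.01990224  1.11696942] [[0.0225, -0.9963, 0.0835], [-0.9997, -0.0221, 0.0062], [-0.0043, -0.0836, -0.9965]]
wrist 366.11981187908447 366.11981187908447 312.6591493786356 244.11939709011097 [0.18063765 0.60197225 0.38290317] [[0.385, 0.8957, 0.2225], [0.9229, -0.3731, -0.0948], [-0.0019, 0.2418, -0.9703]]
```

View pics/scene0.png

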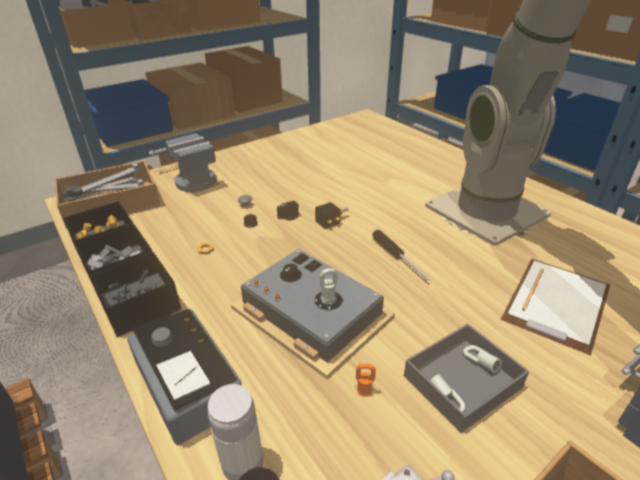

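View pics/top0.png

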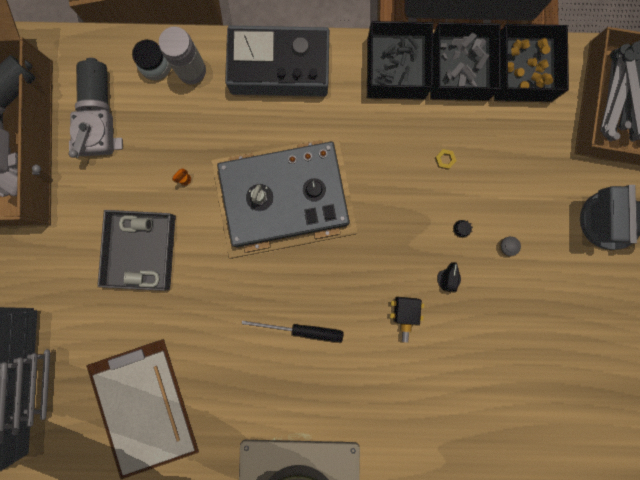

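View pics/wrist0.png

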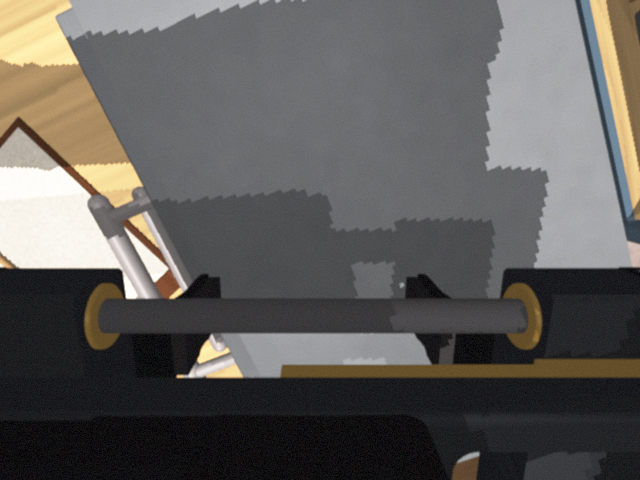

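The cap on the panel's master switch is at about top (258,196). The orange look-alike is at (181,177), the tray at (137,250) and the bar knob at (451,278). I'll enlarge these.

```bash
cat > h.py <<'E'
import numpy as np,cv2
from workcell import env,cams
def pix2w(d,u,v,z):
    r=np.array([(u-d["cx"])/d["fx"],(v-d["cy"])/d["fy"],1.0]); r=np.array(d["orientation"])@r
    p=np.array(d["position"]); return p+r*(z-p[2])/r[2]
def w2pix(d,P):
    c=np.array(d["orientation"]).T@(np.array(P)-np.array(d["position"]))
    return np.array([d["fx"]*c[0]/c[2]+d["cx"],d["fy"]*c[1]/c[2]+d["cy"]])
def tri(obs):
    A=np.zeros((3,3));b=np.zeros(3)
    for d,u,v in obs:
        r=np.array(d["orientation"])@np.array([(u-d["cx"])/d["fx"],(v-d["cy"])/d["fy"],1.0]);r/=np.linalg.norm(r)
        M=np.eye(3)-np.outer(r,r);A+=M;b+=M@np.array(d["position"])
    return np.linalg.solve(A,b)
def crop(img,x0,y0,w,h,s,name):
    c=cv2.resize(img[y0:y0+h,x0:x0+w],None,fx=s,fy=s,interpolation=cv2.INTER_CUBIC)
    cv2.imwrite(name,c[:,:,::-1])
E
python3 - <<'E'
from h import *
import pickle
t=cams.get_image("top");s=cams.get_image("scene")
pickle.dump((t,s),open("ts0.pkl","wb"))
crop(t["image"],205,135,160,120,5,"pics/tpanel.png")
crop(s["image"],225,240,180,135,4,"pics/spanel.png")
a=cv2.resize(t["image"][250:310,410:490],None,fx=7,fy=7,interpolation=cv2.INTER_CUBIC)
cv2.imwrite("pics/tknob.png",a[:,:,::-1])
crop(s["image"],230,185,120,60,6,"pics/sknob.png")
crop(t["image"],90,160,110,140,4,"pics/ttray.png")
E
```

```text
(no output)
```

View pics/tpanel.png

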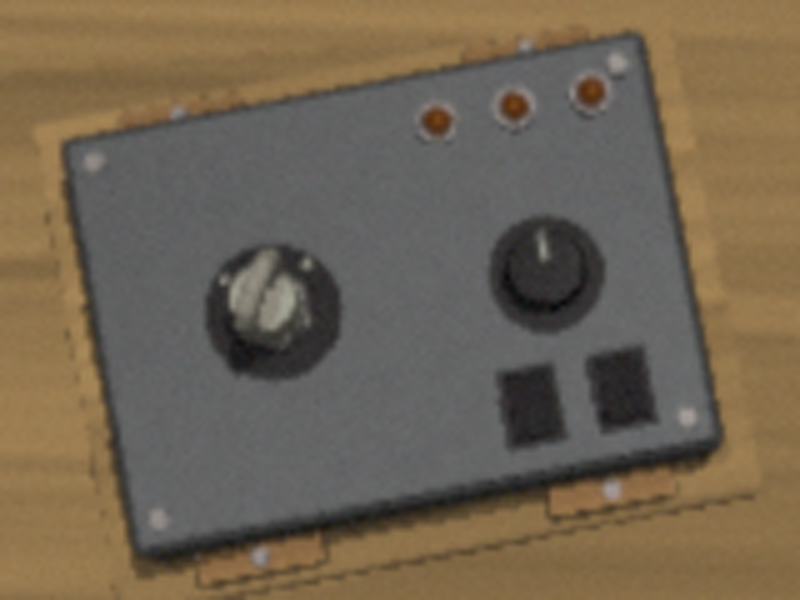

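View pics/spanel.png

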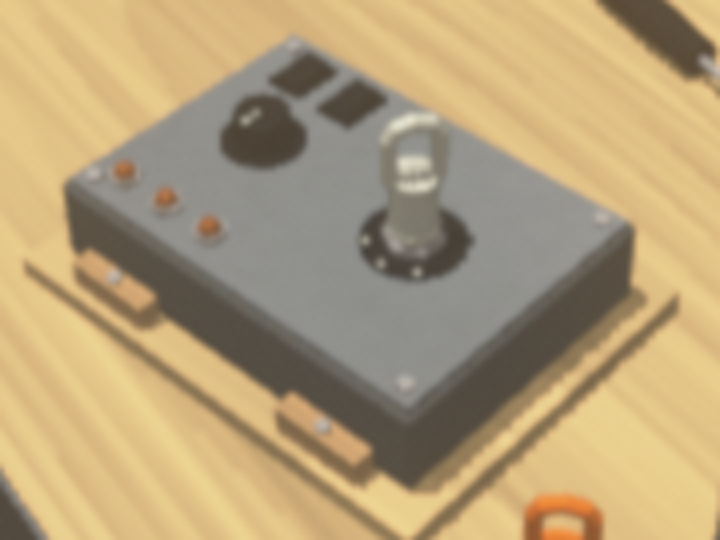

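View pics/tknob.png

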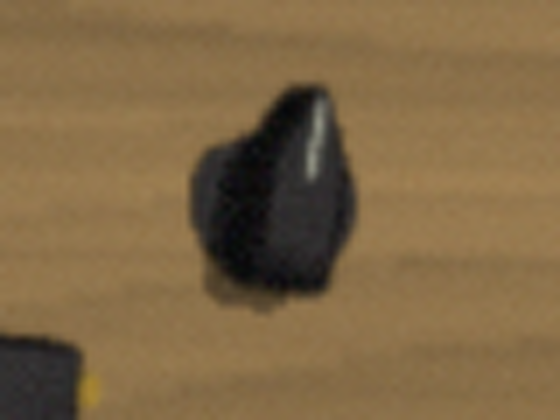

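View pics/ttray.png

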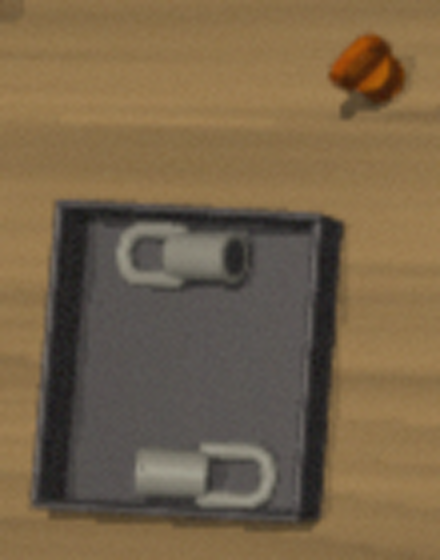

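View pics/sknob.png

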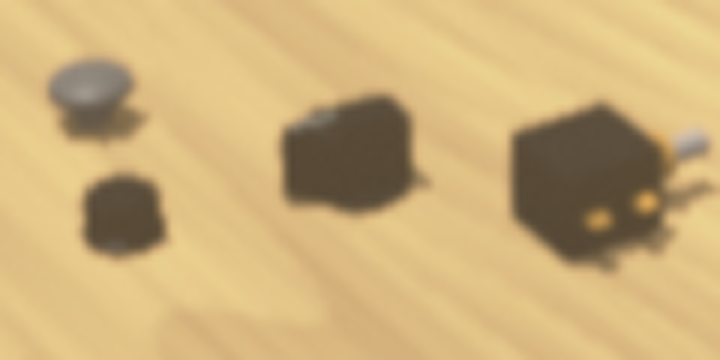

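Run:
```python
from h import *
import pickle
t,s=pickle.load(open("ts0.pkl","rb"))
T=lambda x,y:(205+x/5-0.4,135+y/5-0.4)
for n,q in dict(TL=(65,145),TR=(641,35),BR=(720,438),BL=(137,548),sTL=(93,161),sTR=(617,63),sBR=(687,416),sBL=(158,519),mnut=(274,312),fk=(547,275)).items():
    print(n,np.round(pix2w(t,*T(*q),0.062),4))
S=lambda x,y:(225+x/4-0.4,240+y/4-0.4)
for n,q in dict(L=(67,187),top=(295,38),R=(632,228),bot=(408,405),sL=(93,174),sT=(295,45),sR=(602,219),sB=(405,382),nut=(415,241)).items():
    print("s",n,np.round(pix2w(s,*S(*q),0.062),4))
# cap loop top
print("loop", np.round(tri([(t,*T(268,272)),(s,*S(416,118))]),4))
K=lambda x,y:(410+x/7-0.4,250+y/7-0.4)
for n,q in dict(tip=(322,90),lineA=(321,97),lineB=(311,177)).items(): print(n,np.round(pix2w(t,*K(*q),0.038),4))
for n,q in dict(skL=(190,195),skR=(355,205)).items(): print(n,np.round(pix2w(t,*K(*q),0.004),4))
R=lambda x,y:(90+x/4-0.4,160+y/4-0.4)
for n,q in dict(TL=(55,202),TR=(343,222),BR=(320,524),BL=(34,504)).items(): print(n,np.round(pix2w(t,*R(*q),0.042),4))
```

```text
TL [0.6462 0.1695 0.062 ]
TR [ 0.6938 -0.0505  0.062 ]
BR [ 0.5389 -0.0835  0.062 ]
BL [0.4922 0.1366 0.062 ]
sTL [0.6402 0.1586 0.062 ]
sTR [ 0.6827 -0.0415  0.062 ]
sBR [ 0.547  -0.0709  0.062 ]
sBL [0.5034 0.129  0.062 ]
mnut [0.5834 0.0874 0.062 ]
fk [ 0.5999 -0.0164  0.062 ]
s L [ 0.6965 -0.044   0.062 ]
s top [ 0.5406 -0.0795  0.062 ]
s R [0.4949 0.1391 0.062 ]
s bot [0.6445 0.1657 0.062 ]
s sL [ 0.6817 -0.045   0.062 ]
s sT [ 0.5441 -0.0743  0.062 ]
s sR [0.5021 0.1261 0.062 ]
s sB [0.6379 0.1545 0.062 ]
s nut [0.5824 0.0863 0.062 ]
loop [0.5851 0.0846 0.1365]
tip [ 0.4677 -0.2926  0.038 ]
lineA [ 0.4657 -0.2924  0.038 ]
lineB [ 0.4437 -0.2896  0.038 ]
skL [ 0.4377 -0.2639  0.004 ]
skR [ 0.436  -0.3106  0.004 ]
TL [0.5537 0.3919 0.042 ]
TR [0.5471 0.2514 0.042 ]
BR [0.4014 0.2562 0.042 ]
BL [0.4078 0.3941 0.042 ]
```

>>> play_rows:
  moves:
    - {"translation": [-3,-2,-2.5],"grip": 8.7}
    - {"translation": [-7,-4.5,-2.8],"grip": 8.7}
    - {"translation": [-11,-7,-2.8],"grip": 8.7}
    - {"translation": [-15,-9.5,-2.8],"grip": 8.7}
    - {"translation": [-19,-12,-2.8],"grip": 8.7}
    - {"translation": [-22.5,-14.2,-2.8],"grip": 8.7}
    - {"translation": [-26,-16.4,-2.8],"grip": 8.7}
    - {"translation": [-29.3,-18.6,-2.8],"grip": 8.7}
    - {"translation": [-32.5,-20.6,-2.8],"grip": 8.7}
    - {"translation": [-35.5,-22.5,-2.8],"grip": 8.7}
    - {"translation": [-38.5,-24.4,-2.8],"grip": 8.7}
    - {"translation": [-41.5,-26.3,-2.8],"grip": 8.7}

```text
invalid input at $.moves[0]: expected keys grip, translation, yaw
```

```bash
cat >> h.py <<'E'
def delta(P,yaw=None):
    "tool-axis shift in cm to world TCP P"
    o=env.get_obs(); R=np.array(o["tool_rot"]); d=R.T@(np.array(P)-np.array(o["position"]))
    print("t",o["t"],"pos",np.round(o["position"],4),"y-axis deg",round(float(np.degrees(np.arctan2(R[1,1],R[0,1]))),2),"F",np.round(o["force"],2),"w",o["width"],"j7",np.round(o["joints"],1))
    print("shift cm",np.round(d*100,2))
E
python3 -c "
from h import *
delta([.583,.087,.25])"
```

```text
t 0.25 pos [0.2403 0.5768 0.2222] y-axis deg 67.38 F [-0.02  0.19 -0.43] w 1.0015578633259619 j7 [-68.7  19.1  -3.7  83.7   1.2  77.3  -5.1]
shift cm [-50.47 -32.03  -2.76]
```

>>> play_rows:
  moves:
    - {"translation": [-3,-2,-2.5],"grip": 8.7,"yaw": 0}
    - {"translation": [-6.5,-4.2,-2.8],"grip": 8.7,"yaw": 0}
    - {"translation": [-10,-6.4,-2.8],"grip": 8.7,"yaw": 0}
    - {"translation": [-13.5,-8.6,-2.8],"grip": 8.7,"yaw": 0}
    - {"translation": [-17,-10.8,-2.8],"grip": 8.7,"yaw": 0}
    - {"translation": [-20.5,-13,-2.8],"grip": 8.7,"yaw": 0}
    - {"translation": [-24,-15.2,-2.8],"grip": 8.7,"yaw": 0}
    - {"translation": [-27.5,-17.4,-2.8],"grip": 8.7,"yaw": 0}
    - {"translation": [-31,-19.6,-2.8],"grip": 8.7,"yaw": 0}
    - {"translation": [-34.5,-21.8,-2.8],"grip": 8.7,"yaw": 0}
    - {"translation": [-38,-24,-2.8],"grip": 8.7,"yaw": 0}
    - {"translation": [-40,-25.4,-2.8],"grip": 8.7,"yaw": 0}

```text
t: 1.25
position: [0.514, 0.1838, 0.2506]
tool_rot: [[-0.921, 0.389, 0.001], [0.389, 0.921, -0.002], [-0.001, -0.001, -1.0]]
force: [0.2, -0.8, -0.0]
width: 0.998
```

```bash
python3 -c "
from h import *
delta([.583,.087,.25])"
```

```text
t 1.25 pos [0.514  0.1838 0.2506] y-axis deg 67.13 F [ 0.17 -0.82 -0.02] w 0.9984124433684446 j7 [-38.3   7.9  15.3  94.3  -2.   78.1  44.4]
shift cm [-10.11  -6.23   0.08]
```

>>> play_rows:
  moves:
    - {"translation": [-3,-1.8,0.1],"grip": 8.7,"yaw": 0}
    - {"translation": [-6,-3.6,0.1],"grip": 8.7,"yaw": 0}
    - {"translation": [-9,-5.4,0.1],"grip": 8.7,"yaw": 0}
    - {"translation": [-10.1,-6.2,0.1],"grip": 8.7,"yaw": 0}
    - {"translation": [-10.1,-6.2,0.1],"grip": 8.7,"yaw": 0}
    - {"translation": [-10.1,-6.2,0.1],"grip": 8.7,"yaw": 0}

```text
t: 1.75
position: [0.5831, 0.0868, 0.2495]
tool_rot: [[-0.921, 0.39, 0.0], [0.39, 0.921, -0.002], [-0.001, -0.001, -1.0]]
force: [0.4, -0.2, 0.0]
width: 0.999
```

```bash
python3 -c "
from h import *
import pickle
w=cams.get_image('wrist'); pickle.dump(w,open('w1.pkl','wb')); crop(w['image'],0,0,640,480,1.25,'pics/w1.png')
for z in (.062,.137): print(w2pix(w,[.583,.087,z]))
delta([.583,.087,.25])"
```

```text
[313.06839087 221.62115564]
[312.96383    239.51717504]
t 1.8 pos [0.5827 0.0881 0.2496] y-axis deg 67.15 F [-0.47  0.62 -0.37] w 0.9996971334168095 j7 [-29.9  13.8  20.2  88.1  -4.7  78.9  57.9]
shift cm [-0.07 -0.09 -0.04]
```

View pics/w1.png

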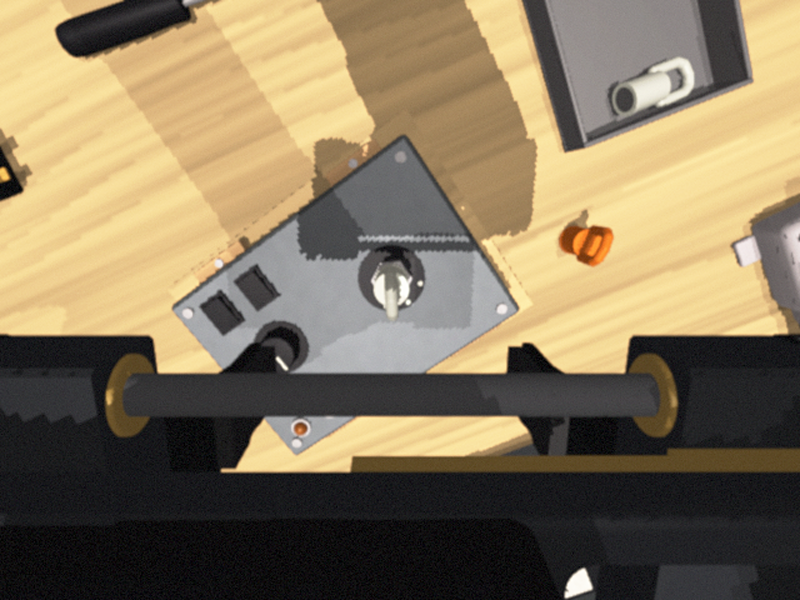

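```bash
python3 -c "
from h import *
import pickle
w=pickle.load(open('w1.pkl','rb')); crop(w['image'],270,180,80,80,8,'pics/w1c.png')"
```

```text
(no output)
```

View pics/w1c.png

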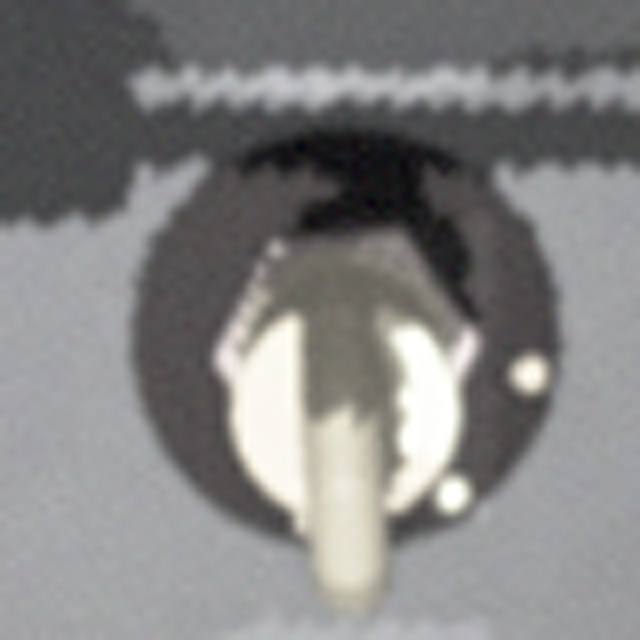

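The white loop at wrist (313,233) lines up with the dial centre and runs along tool x. The orange look-alike at (470,195) is well clear. Descending to grip the loop.

>>> play_rows:
  moves:
    - {"translation": [-0.1,-0.1,2],"grip": 5,"yaw": -2}
    - {"translation": [-0.1,-0.1,5],"grip": 5,"yaw": -2}
    - {"translation": [-0.1,-0.1,8],"grip": 5,"yaw": -2}
    - {"translation": [-0.1,-0.1,11],"grip": 5,"yaw": -2}
    - {"translation": [-0.1,-0.1,13],"grip": 5,"yaw": -2}
    - {"translation": [-0.1,-0.1,14],"grip": 5,"yaw": -2}
    - {"translation": [-0.1,-0.1,14],"grip": 5,"yaw": -2}
    - {"translation": [-0.1,-0.1,14],"grip": 0,"yaw": -2}
    - {"translation": [-0.1,-0.1,14],"grip": 0,"yaw": -2}
    - {"translation": [-0.1,-0.1,14],"grip": 0,"yaw": -2}
    - {"translation": [-0.1,-0.1,14],"grip": 0,"yaw": -2}
    - {"translation": [-0.1,-0.1,14],"grip": 0,"yaw": -2}
  grip_force: 15

```text
t: 2.8
position: [0.5837, 0.0867, 0.1104]
tool_rot: [[-0.935, 0.356, 0.002], [0.356, 0.935, -0.001], [-0.002, -0.0, -1.0]]
force: [0.1, -0.8, -0.7]
width: 0.28
```

```bash
python3 -c "
from h import *
w=cams.get_image('scene'); crop(w['image'],225,180,200,150,4,'pics/s2.png')
delta([.583,.087,.25])"
```

```text
t 2.85 pos [0.5836 0.0867 0.1102] y-axis deg 69.15 F [-0.4  -0.35 -0.27] w 0.23888054275433376 j7 [-28.5  19.9  19.   98.   -7.1  63.2  61.7]
shift cm [  0.05   0.   -13.98]
```

View pics/s2.png

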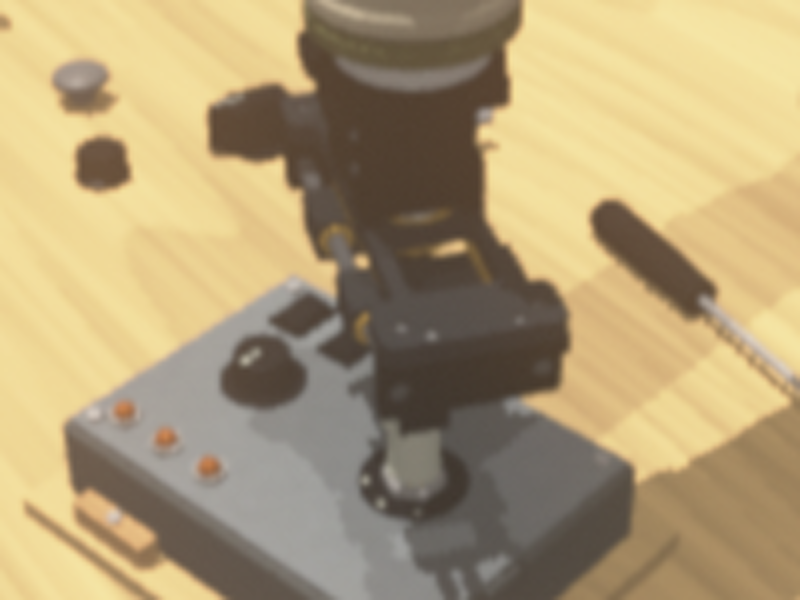

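>>> play_rows:
  moves:
    - {"translation": [0,0,0],"grip": 0,"yaw": 0}
    - {"translation": [0,0,0],"grip": 0,"yaw": 0}
    - {"translation": [0,0,0],"grip": 0,"yaw": 0}
    - {"translation": [0,0,0],"grip": 0,"yaw": 0}
    - {"translation": [0,0,0],"grip": 0,"yaw": 0}
    - {"translation": [0,0,-1],"grip": 0,"yaw": 0}
    - {"translation": [0,0,-3],"grip": 0,"yaw": 0}
    - {"translation": [0,0,-5],"grip": 0,"yaw": 0}
    - {"translation": [0,0,-7],"grip": 0,"yaw": 0}
    - {"translation": [0,0,-9],"grip": 0,"yaw": 0}
    - {"translation": [0,0,-9],"grip": 0,"yaw": 0}

```text
t: 3.77
position: [0.5853, 0.087, 0.2051]
tool_rot: [[-0.934, 0.356, 0.007], [0.356, 0.934, 0.001], [-0.006, 0.003, -1.0]]
force: [1.6, 0.1, 1.1]
width: 0.08
```

```bash
python3 -c "
from h import *
w=cams.get_image('scene'); crop(w['image'],225,180,200,150,4,'pics/s3.png')
w=cams.get_image('wrist'); crop(w['image'],0,0,640,480,1,'pics/w3.png')
delta([.478,.323,.2])"
```

```text
t 3.8667 pos [0.5838 0.0868 0.2013] y-axis deg 69.15 F [-0.17  0.56 -1.06] w 0.08242779843921548 j7 [-29.4  15.4  19.8  92.1  -5.3  73.3  60.4]
shift cm [18.3  18.3   0.09]
```

View pics/s3.png

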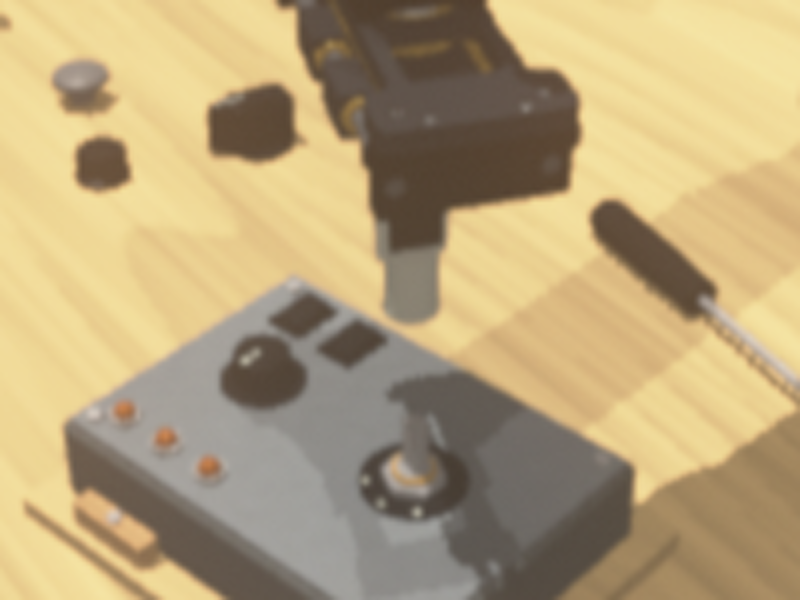

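View pics/w3.png

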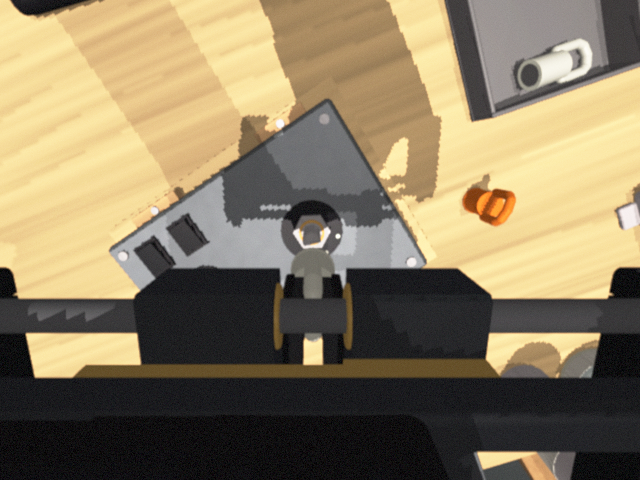

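>>> play_rows:
  moves:
    - {"translation": [2.3,2.3,0.1],"grip": 0,"yaw": 0}
    - {"translation": [4.6,4.6,0.1],"grip": 0,"yaw": 0}
    - {"translation": [6.9,6.9,0.1],"grip": 0,"yaw": 0}
    - {"translation": [9.2,9.2,0.1],"grip": 0,"yaw": 0}
    - {"translation": [11.5,11.5,0.1],"grip": 0,"yaw": 0}
    - {"translation": [13.8,13.8,0.1],"grip": 0,"yaw": 0}
    - {"translation": [16,16,0.1],"grip": 0,"yaw": 0}
    - {"translation": [17.8,17.8,2],"grip": 0,"yaw": 0}
    - {"translation": [18.3,18.3,5],"grip": 0,"yaw": 0}
    - {"translation": [18.3,18.3,8],"grip": 0,"yaw": 0}
    - {"translation": [18.3,18.3,10],"grip": 0,"yaw": 0}
    - {"translation": [18.3,18.3,10],"grip": 0,"yaw": 0}

```text
t: 4.87
position: [0.4752, 0.321, 0.0955]
tool_rot: [[-0.935, 0.355, -0.004], [0.355, 0.935, -0.006], [0.002, -0.007, -1.0]]
force: [-0.1, -0.9, -0.8]
width: 0.081
```

```bash
python3 -c "
from h import *
w=cams.get_image('scene'); crop(w['image'],365,270,200,150,4,'pics/s4.png')
delta([.478,.323,.046])"
```

```text
t 4.9167 pos [0.4765 0.3217 0.0983] y-axis deg 69.15 F [ 0.87 -0.26  0.6 ] w 0.0828526249005199 j7 [-47.1  18.6  10.1 100.2  -3.5  61.6  33.3]
shift cm [-0.09  0.2   5.23]
```

View pics/s4.png

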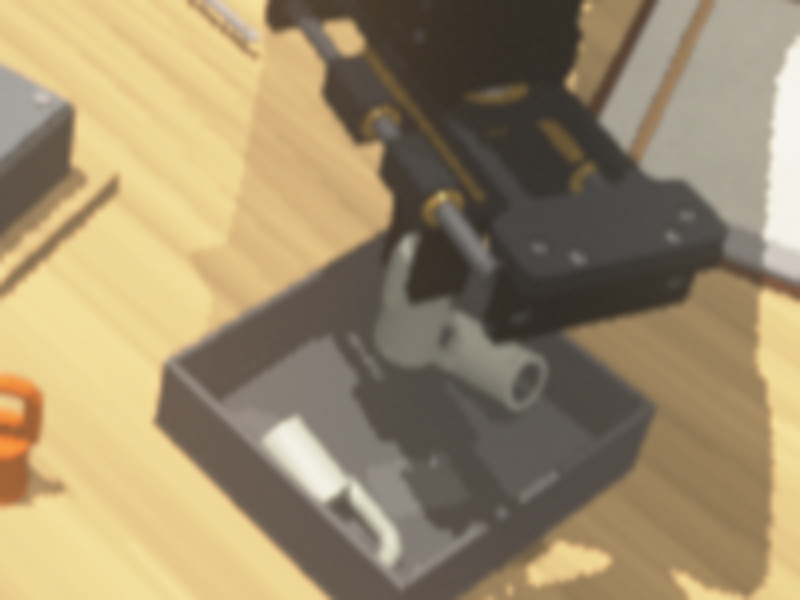

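>>> play_rows:
  moves:
    - {"translation": [0,0.2,2],"grip": 0,"yaw": 0}
    - {"translation": [0,0.2,4],"grip": 0,"yaw": 0}
    - {"translation": [0,0.2,5],"grip": 0,"yaw": 0}
    - {"translation": [0,0.2,5.1],"grip": 0,"yaw": 0}
    - {"translation": [0,0.2,5.1],"grip": 3,"yaw": 0}
    - {"translation": [0,0.2,5.1],"grip": 3,"yaw": 0}
    - {"translation": [0,0.2,5.1],"grip": 3,"yaw": 0}
    - {"translation": [0,0.2,5.1],"grip": 3,"yaw": 0}
    - {"translation": [0,0.2,3],"grip": 3,"yaw": 0}
    - {"translation": [0,0.2,0],"grip": 5,"yaw": 0}
    - {"translation": [0,0.2,-3],"grip": 5,"yaw": 0}
    - {"translation": [0,0.2,-7],"grip": 5,"yaw": 0}

```text
t: 5.92
position: [0.4765, 0.3232, 0.1687]
tool_rot: [[-0.935, 0.356, -0.003], [0.356, 0.935, -0.006], [0.001, -0.006, -1.0]]
force: [0.9, 0.6, 0.3]
width: 0.49
```

```bash
python3 -c "
from h import *
w=cams.get_image('scene'); crop(w['image'],365,270,200,150,4,'pics/s5.png')
delta([.55,.12,.22])"
```

```text
t 5.9667 pos [0.4799 0.3256 0.1784] y-axis deg 69.13 F [2.44 1.2  7.54] w 0.5193942514534853 j7 [-47.7  14.6  10.6  95.2  -2.7  70.2  32.6]
shift cm [-13.89 -16.69  -4.17]
```

View pics/s5.png

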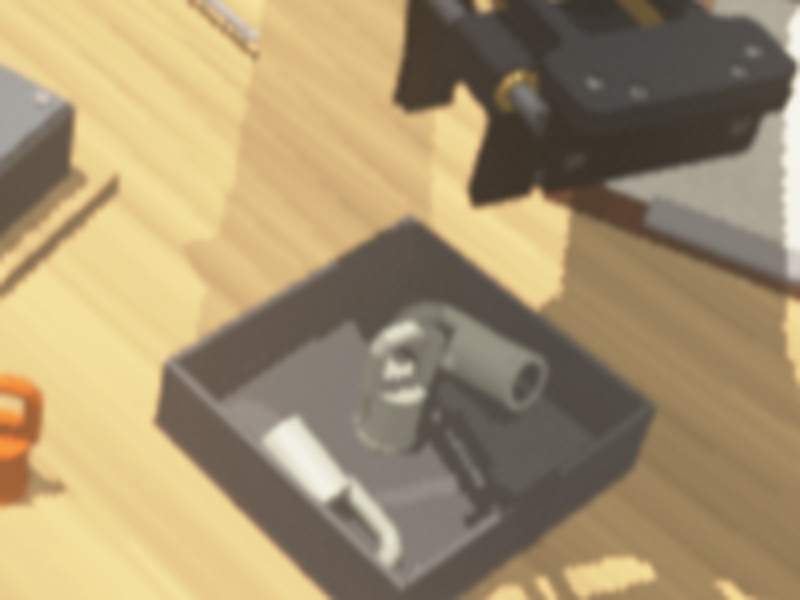

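The cap stands free in the tray (scene crop (395,390)). Next I'll look at the shaft's flat with the wrist camera.

>>> play_rows:
  moves:
    - {"translation": [-2.3,-2.8,-1],"grip": 6,"yaw": 0}
    - {"translation": [-4.6,-5.6,-2],"grip": 6,"yaw": 0}
    - {"translation": [-6.9,-8.4,-3],"grip": 6,"yaw": 0}
    - {"translation": [-9.2,-11.2,-4],"grip": 6,"yaw": 0}
    - {"translation": [-11.5,-14,-4],"grip": 6,"yaw": 0}
    - {"translation": [-13.8,-16.8,-4],"grip": 6,"yaw": 0}
    - {"translation": [-15.5,-18.6,-4],"grip": 6,"yaw": 0}
    - {"translation": [-16.5,-18.6,-4],"grip": 6,"yaw": 0}
    - {"translation": [-16.5,-18.6,-4],"grip": 6,"yaw": 0}
    - {"translation": [-16.5,-18.6,-4],"grip": 6,"yaw": 0}

```text
t: 6.8
position: [0.5676, 0.0937, 0.2184]
tool_rot: [[-0.934, 0.356, 0.006], [0.356, 0.934, 0.003], [-0.005, 0.005, -1.0]]
force: [-0.5, 0.2, 0.2]
width: 0.685
```

```bash
python3 -c "
from h import *
import pickle
w=cams.get_image('wrist'); pickle.dump(w,open('w6.pkl','wb')); crop(w['image'],0,0,640,480,1,'pics/w6.png')
t=cams.get_image('top');crop(t['image'],230,170,60,45,12,'pics/t6.png')
u,v=w2pix(w,[.583,.087,.099]);print(u,v);u=int(u);v=int(v)
crop(w['image'],u-30,v-30,60,60,10,'pics/w6c.png')
delta([.55,.12,.22])"
```

```text
310.9578523465949 257.6188132255529
t 6.9 pos [0.5671 0.0947 0.2183] y-axis deg 69.26 F [-0.47  1.   -0.13] w 0.6939456402450973 j7 [-31.1  12.6  20.   93.3  -4.5  74.6  58.9]
shift cm [ 2.49  1.77 -0.17]
```

View pics/w6.png

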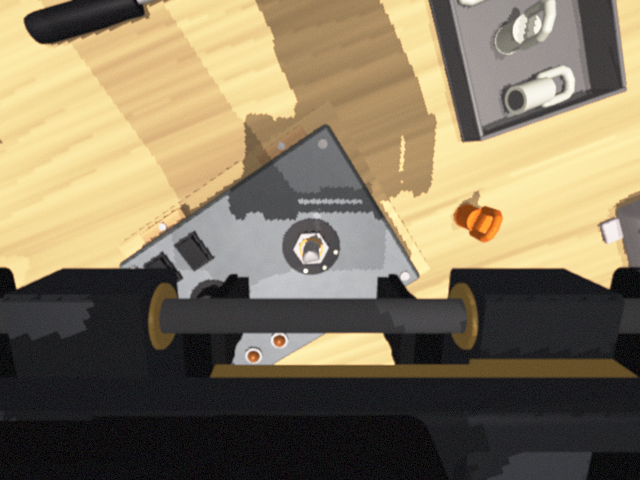

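View pics/w6c.png

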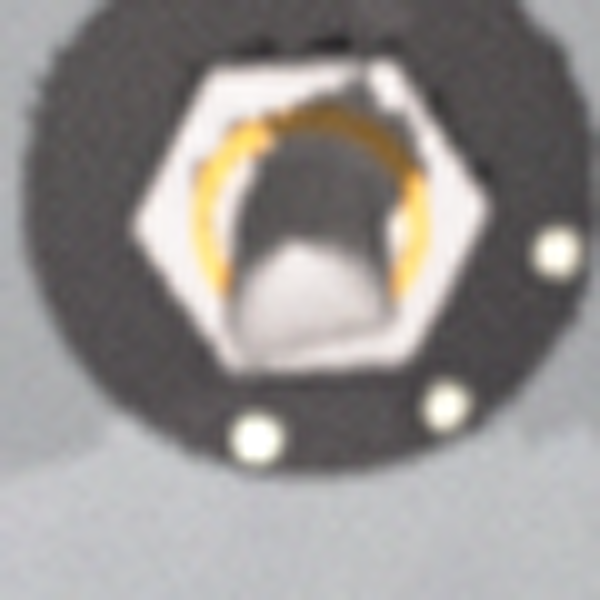

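View pics/t6.png

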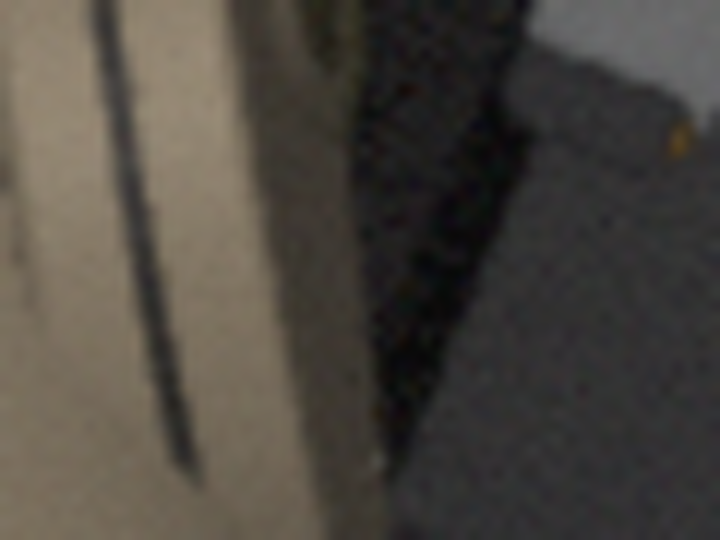

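```bash
python3 -c "
from h import *
import pickle
w=pickle.load(open('w6.pkl','rb'))
u,v=w2pix(w,[.583,.087,.099]);u=int(u);v=int(v)
f=lambda x,y:pix2w(w,u-30+x/10-.45,v-30+y/10-.45,.099)
a,b,top=f(240,362),f(390,322),f(305,238)
L,R=f(228,320),f(396,300)
print(a,b,top,np.linalg.norm(a-b),L,R,np.linalg.norm(L-R))
d=b-a;n=np.array([-d[1],d[0]]);print(np.degrees(np.arctan2(n[1],n[0])))
print((np.dot((top-a)[:2],n/np.linalg.norm(n))))
print('flat mid',(a+b)/2)
z=lambda x,y:pix2w(w,u-30+x/10-.45,v-30+y/10-.45,.071)
print('nut',z(312,218),'bush',z(312,205))
crop(w['image'],u-15,v-10,32,24,25,'pics/w6d.png')
"
```

```text
[0.58487355 0.07993777 0.099     ] [0.58604366 0.09232055 0.099     ] [0.5771354  0.08847418 0.099     ] 0.012437947663218107 [0.58126759 0.0803122  0.099     ] [0.58450528 0.09341132 0.099     ] 0.01349331687620618
174.60188162577055
0.008506907566027353
flat mid [0.58545861 0.08612916 0.099     ]
nut [0.58275648 0.08688664 0.071     ] bush [0.58166313 0.08730537 0.071     ]
```

View pics/w6d.png

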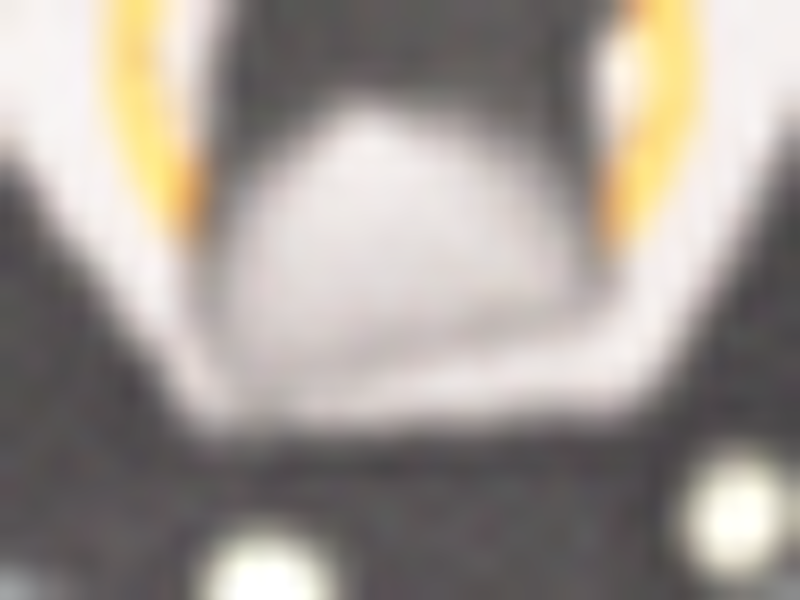

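>>> play_rows:
  moves:
    - {"translation": [-2,0,1],"grip": 6,"yaw": 0}
    - {"translation": [-4,0,3],"grip": 6,"yaw": 0}
    - {"translation": [-6,0,5],"grip": 6,"yaw": 0}
    - {"translation": [-7.5,0,7],"grip": 6,"yaw": 0}
    - {"translation": [-7.8,0,8.5],"grip": 6,"yaw": 0}
    - {"translation": [-7.8,0,8.5],"grip": 6,"yaw": 0}
    - {"translation": [-7.8,0,8.5],"grip": 6,"yaw": 0}

```text
t: 7.48
position: [0.6396, 0.0686, 0.1331]
tool_rot: [[-0.936, 0.353, 0.004], [0.353, 0.936, 0.003], [-0.002, 0.004, -1.0]]
force: [0.1, -0.4, 0.1]
width: 0.696
```

```bash
python3 -c "
from h import *
import pickle
w=cams.get_image('wrist'); pickle.dump(w,open('w7.pkl','wb')); 
u,v=w2pix(w,[.583,.087,.099]);print(u,v);u=int(u);v=int(v)
crop(w['image'],u-32,v-24,64,48,12,'pics/w7c.png')
print(u,v)
delta([.55,.12,.22])"
```

```text
306.79889222350863 163.25637652224668
306 163
t 7.5333 pos [0.6402 0.0687 0.1344] y-axis deg 69.35 F [-0.39 -0.19 -0.18] w 0.6909818612924613 j7 [-25.7  25.1  20.5  88.3  -9.4  67.9  65.9]
shift cm [10.22  1.67 -8.6 ]
```

View pics/w7c.png

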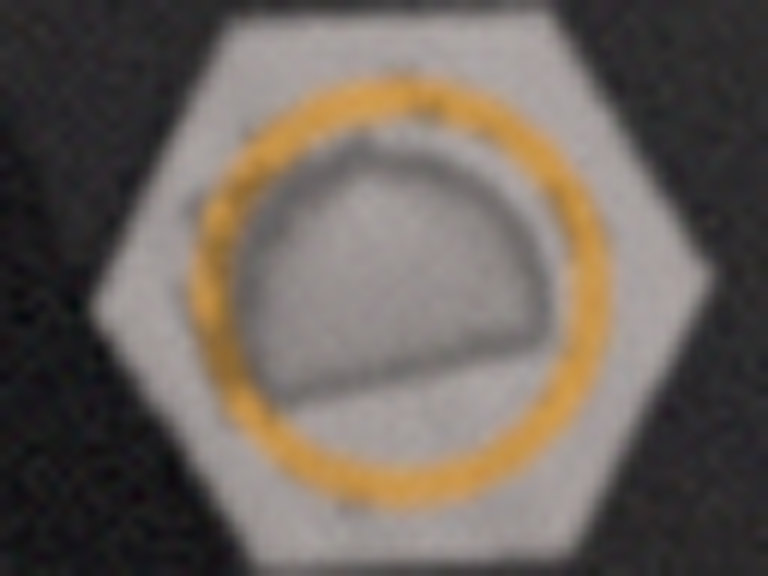

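```bash
python3 -c "
from h import *
import pickle
w=pickle.load(open('w7.pkl','rb'))
f=lambda x,y,z=.099:pix2w(w,306-32+x/12-.46,163-24+y/12-.46,z)
a,b=f(275,405),f(550,343);d=b-a
print('normal',np.degrees(np.arctan2(-d[0],d[1])))
L,R,T=f(240,300),f(552,305),f(375,135)
print(np.linalg.norm(L-R),'c',f(395,302),'bush',f(402,290,.071),'nut',f(402,290,.071))
print(w['position'])
"
```

```text
normal -8.217230552394733
0.013534522631540178 c [0.58315102 0.08675167 0.099     ] bush [0.5833955 0.0866389 0.071    ] nut [0.5833955 0.0866389 0.071    ]
[0.57851894 0.0912437  0.29404202]
```

```bash
python3 -c "
from h import *
delta([.435,-.288,.21])"
```

```text
t 7.5333 pos [0.6402 0.0687 0.1344] y-axis deg 69.35 F [-0.39 -0.19 -0.18] w 0.6909818612924613 j7 [-25.7  25.1  20.5  88.3  -9.4  67.9  65.9]
shift cm [  6.59 -40.57  -7.8 ]
```

>>> play_rows:
  moves:
    - {"translation": [0.4,-2,-3],"grip": 6,"yaw": -1}
    - {"translation": [0.9,-5.3,-5],"grip": 6,"yaw": -2}
    - {"translation": [1.4,-8.6,-7.5],"grip": 6,"yaw": -3}
    - {"translation": [2,-12,-7.8],"grip": 6,"yaw": -4}
    - {"translation": [2.5,-15.3,-7.8],"grip": 6,"yaw": -5}
    - {"translation": [3,-18.6,-7.8],"grip": 6,"yaw": -6}
    - {"translation": [3.5,-22,-7.8],"grip": 6,"yaw": -7}
    - {"translation": [4,-25.3,-7.8],"grip": 6,"yaw": -8}
    - {"translation": [4.6,-28.6,-7.8],"grip": 6,"yaw": -9}
    - {"translation": [5.2,-32,-7.8],"grip": 6,"yaw": -10}
    - {"translation": [5.7,-35.3,-7.8],"grip": 6,"yaw": -11}
    - {"translation": [6.1,-38,-7.8],"grip": 6,"yaw": -12}

```text
t: 8.53
position: [0.4476, -0.2673, 0.2121]
tool_rot: [[-0.989, 0.15, 0.009], [0.15, 0.989, 0.003], [-0.008, 0.005, -1.0]]
force: [-0.4, -0.2, 0.1]
width: 0.69
```

```bash
python3 -c "
from h import *
delta([.435,-.288,.21])"
```

```text
t 8.5333 pos [ 0.4476 -0.2673  0.2121] y-axis deg 81.38 F [-0.36 -0.23  0.1 ] w 0.6898496971179973 j7 [ -4.6   5.8  33.1 102.   -3.7  72.8 110.8]
shift cm [ 0.94 -2.24  0.19]
```

>>> play_rows:
  moves:
    - {"translation": [0.4,-1.2,0.2],"grip": 6,"yaw": -1}
    - {"translation": [0.9,-2.2,0.2],"grip": 6,"yaw": -1}
    - {"translation": [0.9,-2.2,0.2],"grip": 6,"yaw": -1}
    - {"translation": [0.9,-2.2,0.2],"grip": 6,"yaw": -1}

```text
t: 8.87
position: [0.436, -0.2869, 0.2107]
tool_rot: [[-0.991, 0.133, 0.011], [0.133, 0.991, 0.004], [-0.01, 0.005, -1.0]]
force: [1.1, 0.4, -0.3]
width: 0.69
```

```bash
python3 -c "
from h import *
import pickle
w=cams.get_image('wrist'); pickle.dump(w,open('w8.pkl','wb')); crop(w['image'],0,0,640,480,1,'pics/w8.png')
u,v=w2pix(w,[.435,-.288,.038]);print(u,v);u=int(u);v=int(v)
crop(w['image'],u-50,v-45,100,75,8,'pics/w8c.png')
print(u,v)
delta([.435,-.288,.21])"
```

```text
310.5477860257349 222.20486914113465
310 222
t 8.9167 pos [ 0.4364 -0.2863  0.2104] y-axis deg 82.45 F [-0.02  0.03 -0.43] w 0.688012162441383 j7 [ -3.    5.9  34.1 102.1  -4.   72.6 114.5]
shift cm [ 0.11 -0.19  0.04]
```

View pics/w8.png

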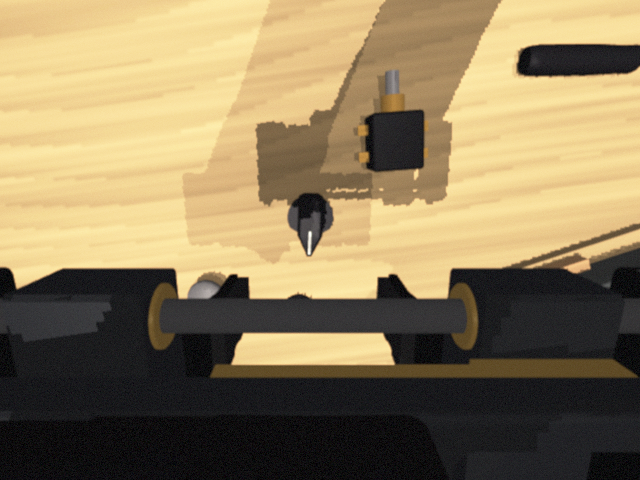

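View pics/w8c.png

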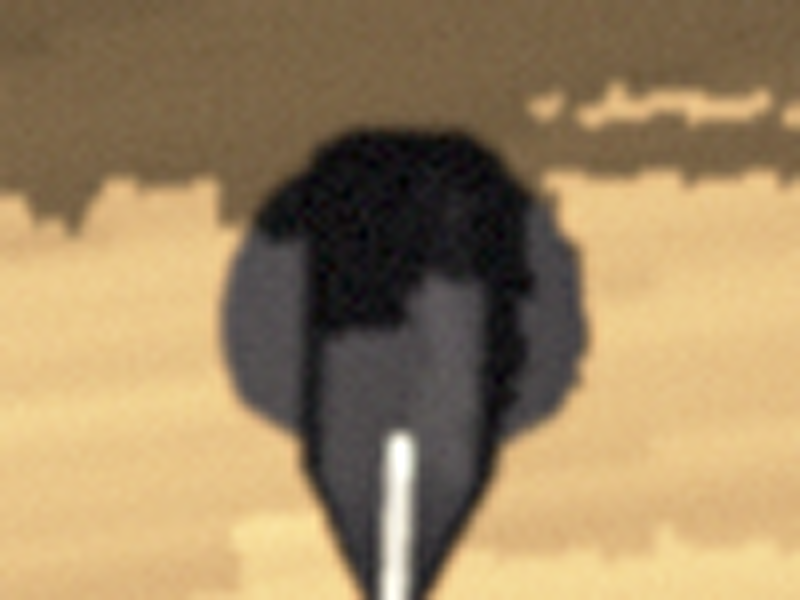

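```bash
python3 -c "
from h import *
import pickle
w=pickle.load(open('w8.pkl','rb'))
f=lambda x,y,z:pix2w(w,260+x/8-.44,177+y/8-.44,z)
print('skirt c',f(404,318,.004),'w',np.linalg.norm(f(222,318,.004)-f(585,318,.004)))
a,b=f(400,440,.038),f(395,600,.038);d=b-a;print('ang',np.degrees(np.arctan2(d[1],d[0])),a,b)
print('tip',pix2w(w,309.5,254.5,.038))
crop(w['image'],280,200,60,70,8,'pics/w8d.png')
"
```

```text
skirt c [ 0.43551806 -0.28860812  0.004     ] w 0.04609237853221543
ang -9.519718440970884 [ 0.44366257 -0.29010499  0.038     ] [ 0.46275748 -0.29330713  0.038     ]
tip [ 0.465694   -0.29316924  0.038     ]
```

View pics/w8d.png

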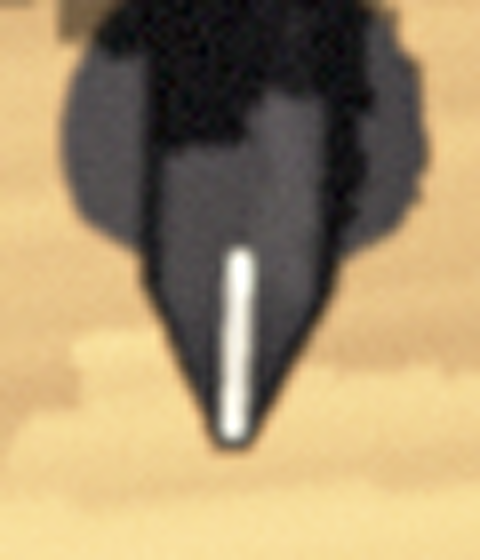

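>>> play_rows:
  moves:
    - {"translation": [0.1,-0.2,3],"grip": 6,"yaw": 2}
    - {"translation": [0.1,-0.2,6],"grip": 6,"yaw": 2}
    - {"translation": [0.1,-0.2,9],"grip": 6,"yaw": 2}
    - {"translation": [0.1,-0.2,12],"grip": 6,"yaw": 2}
    - {"translation": [0.1,-0.2,15],"grip": 6,"yaw": 2}
    - {"translation": [0.1,-0.2,17],"grip": 6,"yaw": 2}
    - {"translation": [0.1,-0.2,17],"grip": 6,"yaw": 2}

```text
t: 9.5
position: [0.4355, -0.2844, 0.0366]
tool_rot: [[-0.987, 0.163, 0.004], [0.163, 0.987, 0.007], [-0.003, 0.007, -1.0]]
force: [0.2, 0.3, -0.4]
width: 0.691
```

```bash
python3 -c "
from h import *
delta([.435,-.288,.009])
w=cams.get_image('scene'); crop(w['image'],200,140,200,150,4,'pics/s9.png')"
```

```text
t 9.5 pos [ 0.4355 -0.2844  0.0366] y-axis deg 80.59 F [ 0.22  0.25 -0.41] w 0.6911684746861387 j7 [  0.5  18.7  32.1 112.2 -13.   52.5 119.8]
shift cm [-0.01 -0.39  2.75]
```

View pics/s9.png

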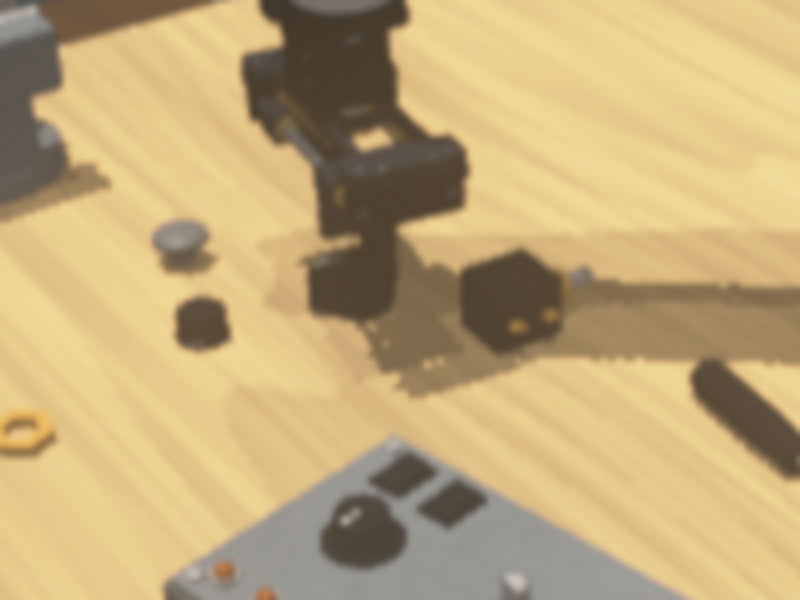

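The fingers are clear of the neighbouring parts. Going down, and closing only after the motion has settled.

>>> play_rows:
  moves:
    - {"translation": [0,-0.4,1.4],"grip": 6,"yaw": 0}
    - {"translation": [0,-0.4,2.4],"grip": 6,"yaw": 0}
    - {"translation": [0,-0.4,2.7],"grip": 6,"yaw": 0}
    - {"translation": [0,-0.4,2.7],"grip": 6,"yaw": 0}
    - {"translation": [0,-0.4,2.7],"grip": 1.5,"yaw": 0}
    - {"translation": [0,-0.4,2.7],"grip": 1.5,"yaw": 0}
    - {"translation": [0,-0.4,2.7],"grip": 1.5,"yaw": 0}
    - {"translation": [0,-0.4,2.7],"grip": 1.5,"yaw": 0}
    - {"translation": [0,-0.4,2.7],"grip": 1.5,"yaw": 0}
    - {"translation": [0,-0.4,2.7],"grip": 1.5,"yaw": 0}
    - {"translation": [0,-0.4,2.7],"grip": 1.5,"yaw": 0}
    - {"translation": [0,-0.4,2.7],"grip": 1.5,"yaw": 0}
  grip_force: 45

```text
t: 10.55
position: [0.436, -0.2893, 0.012]
tool_rot: [[-0.986, 0.164, 0.007], [0.164, 0.986, 0.006], [-0.006, 0.007, -1.0]]
force: [-0.8, 1.1, 2.2]
width: 0.272
```

```bash
python3 -c "
from h import *
delta([.435,-.288,.009])"
```

```text
t 10.55 pos [ 0.436  -0.2893  0.012 ] y-axis deg 80.56 F [-0.78  1.07  2.21] w 0.27181793053099207 j7 [  1.8  21.4  31.3 112.7 -15.   49.7 121.7]
shift cm [0.13 0.11 0.3 ]
```

>>> play_rows:
  moves:
    - {"translation": [0,0,0],"grip": 1.5,"yaw": 0}
    - {"translation": [0,0,0],"grip": 1.5,"yaw": 0}
    - {"translation": [0,0,-2],"grip": 1.5,"yaw": 0}
    - {"translation": [0,0,-5],"grip": 1.5,"yaw": 0}
    - {"translation": [0,0,-8],"grip": 1.5,"yaw": 0}
    - {"translation": [0,0,-11],"grip": 1.5,"yaw": 0}
    - {"translation": [0,0,-14],"grip": 1.5,"yaw": 0}
    - {"translation": [0,0,-17],"grip": 1.5,"yaw": 0}
    - {"translation": [0,0,-17],"grip": 1.5,"yaw": 0}

```text
t: 11.3
position: [0.437, -0.2918, 0.1875]
tool_rot: [[-0.986, 0.164, 0.014], [0.165, 0.986, 0.003], [-0.013, 0.005, -1.0]]
force: [1.1, -0.3, -1.1]
width: 0.27
```

```bash
python3 -c "
from h import *
delta([.583,.087,.19])
s=cams.get_image('scene'); crop(s['image'],200,90,200,150,4,'pics/s10.png')
w=cams.get_image('wrist'); crop(w['image'],240,220,140,120,5,'pics/w10.png')"
```

```text
t 11.3 pos [ 0.437  -0.2918  0.1875] y-axis deg 80.53 F [ 1.07 -0.3  -1.14] w 0.2701806841206713 j7 [ -2.9   7.5  35.  103.6  -5.2  69.7 114.1]
shift cm [-8.17 39.77  0.07]
```

View pics/s10.png

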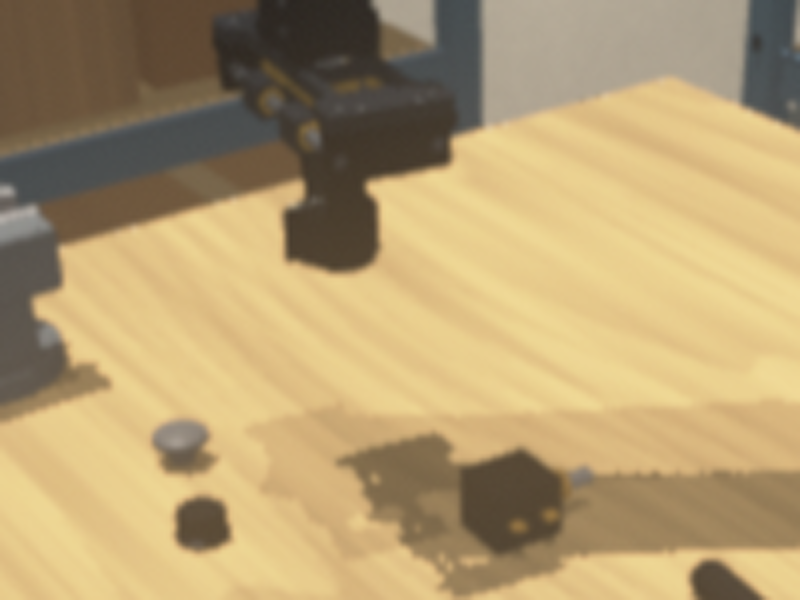

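View pics/w10.png

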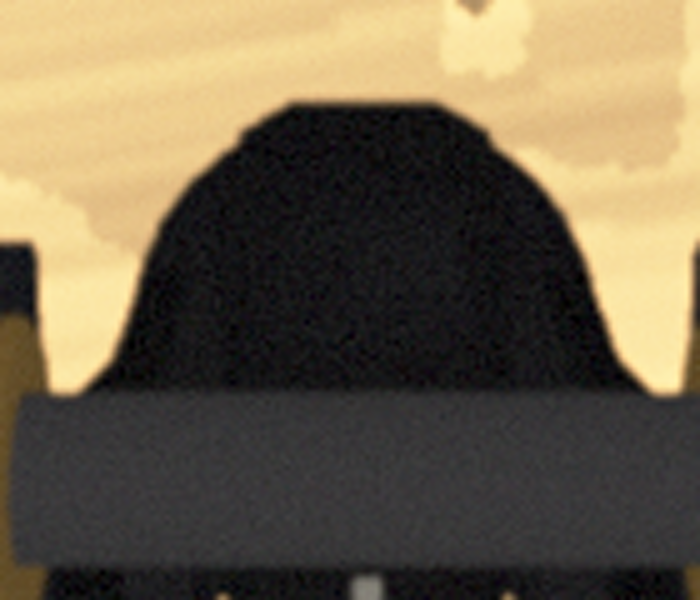

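```bash
python3 -c "
from h import *
w=cams.get_image('wrist');o=env.get_obs();R=np.array(o['tool_rot']);p=np.array(o['position'])
for dz in (.026,.024,.022):
  P=pix2w(w,312.6,240.4,p[2]+dz); print(dz,np.round(1000*R.T@(P-p),2))
# skirt: predicted silhouettes for knob axis offset ax(mm) in tool x
for ax in (-2,0,2):
  for th in (0,20,40):
    q=np.array([ax/1000+.0235*np.cos(np.radians(th)),.0235*np.sin(np.radians(th)),.009]);print(ax,th,w2pix(w,p+R@q)-[240,220])
  q=np.array([ax/1000+.025,0,-.026]);print('rear',w2pix(w,p+R@q)-[240,220])
"
```

```text
0.026 [ 31.67  -0.31 -26.17]
0.024 [ 31.19  -0.31 -24.17]
0.022 [ 30.71  -0.32 -22.17]
-2 0 [73.34587878 23.84557535]
-2 20 [89.99524709 26.69165004]
-2 40 [104.46221296  34.82844433]
rear [73.41058919 42.0239598 ]
0 0 [73.34622006 19.80809811]
0 20 [90.04166191 22.66975196]
0 40 [104.54818115  30.85133406]
rear [73.41123604 37.07089458]
2 0 [73.34656323 15.7481699 ]
2 20 [90.08833432 18.62553233]
2 40 [104.6346238   26.85227405]
rear [73.41188735 32.08359113]
```

>>> play_rows:
  moves:
    - {"translation": [-0.4,2,0],"grip": 1.5,"yaw": 0}
    - {"translation": [-1.1,5.3,0],"grip": 1.5,"yaw": 0}
    - {"translation": [-1.8,8.6,0],"grip": 1.5,"yaw": 0}
    - {"translation": [-2.5,12,0],"grip": 1.5,"yaw": 0}
    - {"translation": [-3.1,15.3,0],"grip": 1.5,"yaw": 0}
    - {"translation": [-3.8,18.6,0],"grip": 1.5,"yaw": 0}
    - {"translation": [-4.5,22,0],"grip": 1.5,"yaw": 0}
    - {"translation": [-5.2,25.3,0],"grip": 1.5,"yaw": 0}
    - {"translation": [-5.9,28.6,0],"grip": 1.5,"yaw": 0}
    - {"translation": [-6.6,32,0],"grip": 1.5,"yaw": -1}
    - {"translation": [-7.2,35.3,0],"grip": 1.5,"yaw": -1}
    - {"translation": [-7.8,38,0],"grip": 1.5,"yaw": -1}

```text
t: 12.45
position: [0.5733, 0.075, 0.1824]
tool_rot: [[-0.989, 0.145, 0.003], [0.145, 0.989, 0.006], [-0.002, 0.006, -1.0]]
force: [-0.2, -0.7, -0.3]
width: 0.273
```

```bash
python3 -c "
from h import *
delta([.583,.087,.145])"
```

```text
t 12.45 pos [0.5733 0.075  0.1824] y-axis deg 81.68 F [-0.18 -0.65 -0.27] w 0.27269276200272047 j7 [-27.3  14.5  18.3  95.4  -5.1  70.7  73.8]
shift cm [-0.77  1.31  3.75]
```

>>> play_rows:
  moves:
    - {"translation": [-0.4,0.7,0.5],"grip": 1.5,"yaw": 0}
    - {"translation": [-0.8,1.3,2],"grip": 1.5,"yaw": 0}
    - {"translation": [-0.8,1.3,3.5],"grip": 1.5,"yaw": 0}
    - {"translation": [-0.8,1.3,3.7],"grip": 1.5,"yaw": 0}
    - {"translation": [-0.8,1.3,3.7],"grip": 1.5,"yaw": 0}
    - {"translation": [-0.8,1.3,3.7],"grip": 1.5,"yaw": 0}

```text
t: 12.95
position: [0.583, 0.086, 0.1452]
tool_rot: [[-0.989, 0.146, 0.002], [0.146, 0.989, 0.005], [-0.001, 0.006, -1.0]]
force: [-0.5, -0.2, 0.1]
width: 0.269
```

```bash
python3 -c "
from h import *
import pickle
s=cams.get_image('scene'); pickle.dump(s,open('s11.pkl','wb'))
delta([.583,.087,.145])
crop(s['image'],280,230,100,75,8,'pics/s11.png')
t=cams.get_image('top'); crop(t['image'],230,160,80,60,8,'pics/t11.png')"
```

```text
t 13.0 pos [0.5834 0.0862 0.1459] y-axis deg 81.62 F [ 0.66  0.67 -0.17] w 0.27055500574554603 j7 [-27.4  17.7  17.8  96.1  -6.1  66.9  73.6]
shift cm [0.05 0.07 0.09]
```

View pics/s11.png

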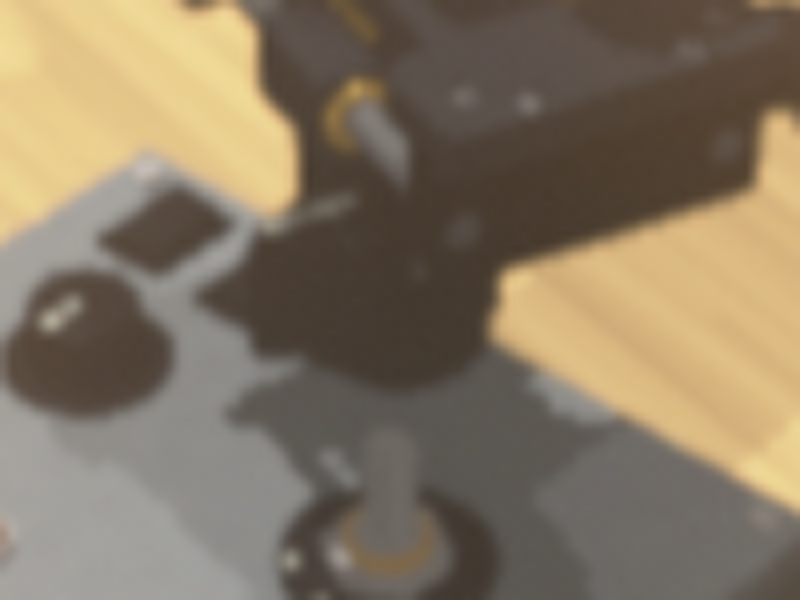

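View pics/t11.png

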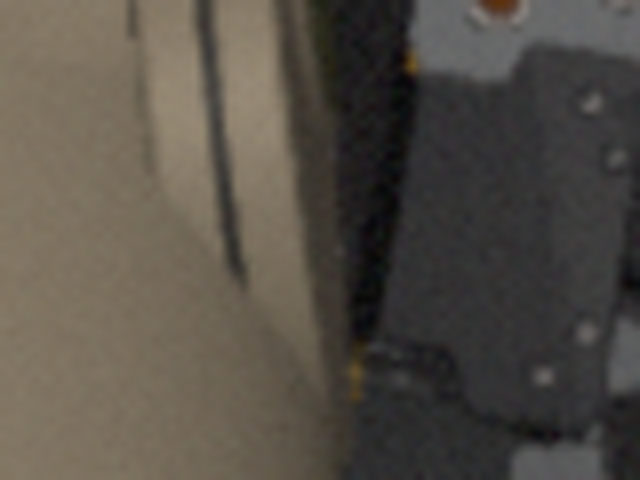

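Run:
```python
from h import *
import pickle
s=pickle.load(open('s11.pkl','rb'))
R=np.array(env.get_obs()['tool_rot']);p=np.array([.5834,.0862,.1455])
im=cv2.resize(s['image'][230:305,280:380],None,fx=8,fy=8,interpolation=cv2.INTER_CUBIC)
im=np.clip(im.astype(float)*1.6,0,255).astype(np.uint8)[:,:,::-1].copy()
def draw(P,c):
    q=np.array([(w2pix(s,x)-[280,230]+.5)*8 for x in P]);cv2.polylines(im,[np.int32(q)],True,c,1)
    return q
th=np.radians(np.arange(0,360,5))
for ax,c in ((0,(0,255,0)),(-.002,(0,0,255))):
  for zz in (.012,.008):
    q=draw([p+R@np.array([ax+.0235*np.cos(t),.0235*np.sin(t),zz]) for t in th],c)
  print(ax,q.min(0),q.max(0))
# shaft end and bottom circles
for z in (.099,.071): draw([[.5832+.007*np.cos(t),.0868+.007*np.sin(t),z] for t in th],(255,255,0))
cv2.imwrite("pics/s11o.png",im)
```

```text
0 [280.6883078  248.22160885] [493.17832289 381.44501507]
-0.002 [272.59385875 250.75831889] [485.25976399 384.22333323]
```

View pics/s11o.png

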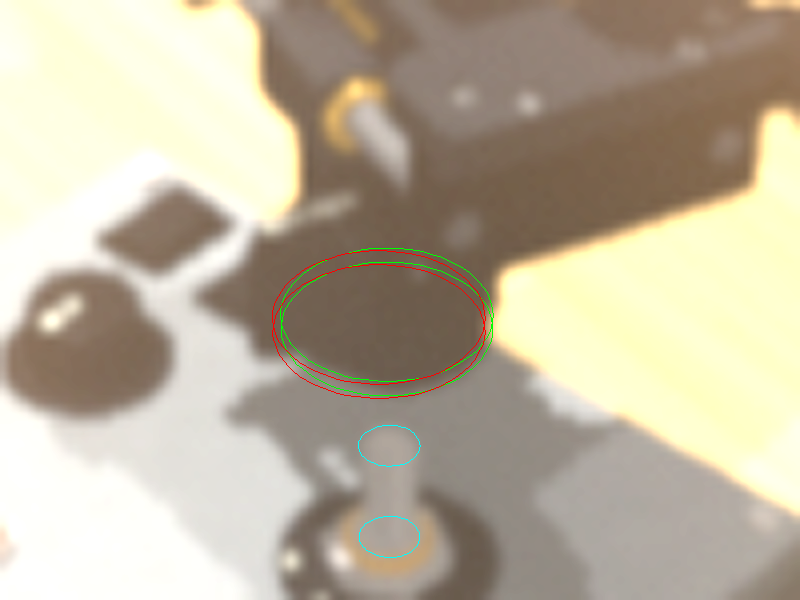

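>>> play_rows:
  moves:
    - {"translation": [0,0.05,1],"grip": 1.5,"yaw": 0}
    - {"translation": [0,0.05,2],"grip": 1.5,"yaw": 0}
    - {"translation": [0,0.05,3],"grip": 1.5,"yaw": 0}
    - {"translation": [0,0.05,3.3],"grip": 1.5,"yaw": 0}
    - {"translation": [0,0.05,3.5],"grip": 1.5,"yaw": 0}
    - {"translation": [0,0.05,3.7],"grip": 1.5,"yaw": 0}
    - {"translation": [0,0.05,3.9],"grip": 1.5,"yaw": 0}
    - {"translation": [0,0.05,4],"grip": 1.5,"yaw": 0}
    - {"translation": [0,0.05,4],"grip": 1.5,"yaw": 0}

```text
t: 13.8
position: [0.5839, 0.0871, 0.1062]
tool_rot: [[-0.989, 0.146, 0.004], [0.146, 0.989, 0.006], [-0.003, 0.007, -1.0]]
force: [0.4, -0.8, -0.5]
width: 0.272
```

```bash
python3 -c "
from h import *
s=cams.get_image('scene'); 
delta([.583,.087,.092])
print(env.get_obs()['ft_torque'])
crop(s['image'],280,230,100,75,8,'pics/s12.png')"
```

```text
t 13.85 pos [0.5839 0.0871 0.1063] y-axis deg 81.64 F [-1.   -0.38 -0.85] w 0.2669272333249284 j7 [-27.1  19.9  17.4  98.3  -6.9  62.5  74.1]
shift cm [ 0.09 -0.04  1.43]
[0.00765647 0.00571544 0.08128523]
```

View pics/s12.png

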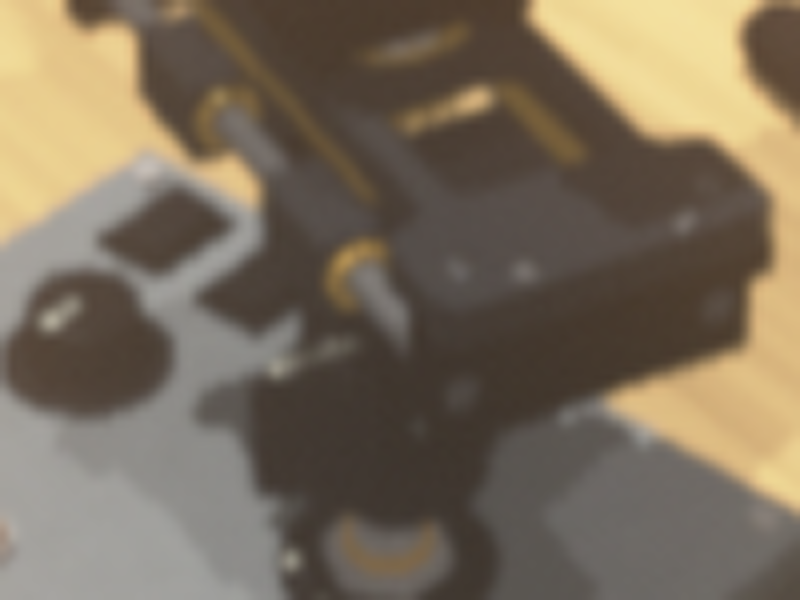

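The knob is about 5 mm onto the shaft with no vertical force. Continuing.

>>> play_rows:
  moves:
    - {"translation": [0,0,0.3],"grip": 1.5,"yaw": 0}
    - {"translation": [0,0,0.6],"grip": 1.5,"yaw": 0}
    - {"translation": [0,0,0.9],"grip": 1.5,"yaw": 0}
    - {"translation": [0,0,1.2],"grip": 1.5,"yaw": 0}
    - {"translation": [0,0,1.2],"grip": 1.5,"yaw": 0}
    - {"translation": [0,0,1.2],"grip": 1.5,"yaw": 0}
  grip_force: 55

```text
t: 14.35
position: [0.5838, 0.0872, 0.0941]
tool_rot: [[-0.989, 0.146, 0.004], [0.146, 0.989, 0.006], [-0.003, 0.007, -1.0]]
force: [0.2, -0.4, 0.0]
width: 0.271
```

```bash
python3 -c "
from h import *
s=cams.get_image('scene'); 
delta([.583,.087,.085])
print(env.get_obs()['ft_torque'])
crop(s['image'],280,230,100,75,8,'pics/s13.png')"
```

```text
t 14.4 pos [0.5839 0.0872 0.0942] y-axis deg 81.63 F [-0.44 -0.05 -1.58] w 0.2711190478921211 j7 [-27.   20.7  17.3  98.9  -7.2  61.2  74.3]
shift cm [ 0.09 -0.04  0.92]
[ 0.01133146  0.06498779 -0.00732729]
```

View pics/s13.png

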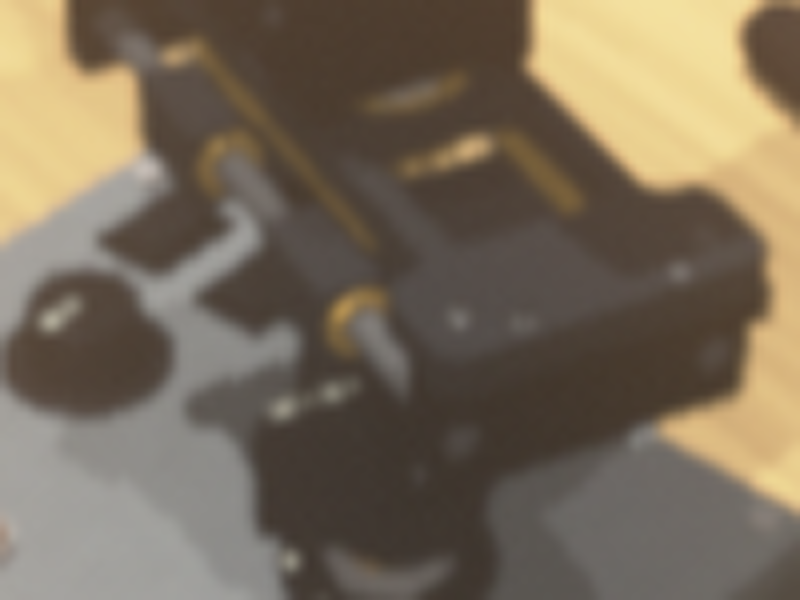

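>>> play_rows:
  moves:
    - {"translation": [0,0,0.2],"grip": 1.5,"yaw": 0}
    - {"translation": [0,0,0.4],"grip": 1.5,"yaw": 0}
    - {"translation": [0,0,0.4],"grip": 1.5,"yaw": 0}
    - {"translation": [0,0,0.4],"grip": 1.5,"yaw": 0}
    - {"translation": [0,0,0.4],"grip": 1.5,"yaw": 0}

```text
t: 14.82
position: [0.5841, 0.0872, 0.0906]
tool_rot: [[-0.989, 0.146, 0.005], [0.146, 0.989, 0.006], [-0.004, 0.007, -1.0]]
force: [-1.3, -0.7, 5.1]
width: 0.269
```

>>> play_rows:
  moves:
    - {"translation": [0,0,0.2],"grip": 1.5,"yaw": 0}
    - {"translation": [0,0,0.4],"grip": 1.5,"yaw": 0}
    - {"translation": [0,0,0.4],"grip": 1.5,"yaw": 0}
    - {"translation": [0,0,0.4],"grip": 1.5,"yaw": 0}

```text
t: 15.15
position: [0.5842, 0.0872, 0.0869]
tool_rot: [[-0.989, 0.146, 0.005], [0.146, 0.989, 0.006], [-0.004, 0.007, -1.0]]
force: [-2.1, -0.7, 6.3]
width: 0.269
```

```bash
python3 -c "
from h import *
delta([.583,.087,.084])"
```

```text
t 15.15 pos [0.5842 0.0872 0.0869] y-axis deg 81.62 F [-2.07 -0.73  6.3 ] w 0.2688668577612036 j7 [-26.9  21.2  17.2  99.2  -7.4  60.3  74.5]
shift cm [ 0.12 -0.04  0.29]
```

Spring force is building (5.1, then 6.3 N), so I'm going on to the stop.

>>> play_rows:
  moves:
    - {"translation": [0,0,0.15],"grip": 1.5,"yaw": 0}
    - {"translation": [0,0,0.25],"grip": 1.5,"yaw": 0}
    - {"translation": [0,0,0.25],"grip": 1.5,"yaw": 0}
    - {"translation": [0,0,0.25],"grip": 1.5,"yaw": 0}

```text
t: 15.48
position: [0.5842, 0.0872, 0.0849]
tool_rot: [[-0.989, 0.146, 0.005], [0.146, 0.989, 0.007], [-0.004, 0.007, -1.0]]
force: [-4.1, -1.0, 7.4]
width: 0.273
```

>>> play_rows:
  moves:
    - {"translation": [0,0,0.1],"grip": 1.5,"yaw": 0}
    - {"translation": [0,0,0.1],"grip": 1.5,"yaw": 0}
    - {"translation": [0,0,0.1],"grip": 1.5,"yaw": 0}
    - {"translation": [0,0,0.1],"grip": 1.5,"yaw": 0}

```text
t: 15.82
position: [0.5843, 0.0871, 0.0848]
tool_rot: [[-0.989, 0.146, 0.005], [0.146, 0.989, 0.007], [-0.004, 0.007, -1.0]]
force: [-5.7, -0.8, 12.2]
width: 0.272
```

```bash
python3 -c "
from h import *
delta([.583,.087,.084])"
```

```text
t 15.8167 pos [0.5843 0.0871 0.0848] y-axis deg 81.61 F [-5.72 -0.83 12.17] w 0.2723360572045378 j7 [-26.8  21.3  17.1  99.3  -7.5  60.1  74.5]
shift cm [ 0.13 -0.03  0.08]
```

>>> play_rows:
  moves:
    - {"translation": [0.05,0,0.1],"grip": 1.5,"yaw": 0}
    - {"translation": [0.05,0,0.15],"grip": 1.5,"yaw": 0}
    - {"translation": [0.05,0,0.15],"grip": 1.5,"yaw": 0}
    - {"translation": [0.05,0,0.15],"grip": 1.5,"yaw": 0}
    - {"translation": [0.05,0,0.15],"grip": 1.5,"yaw": 0}
    - {"translation": [0.05,0,0.15],"grip": 1.5,"yaw": 0}

```text
t: 16.32
position: [0.5843, 0.0872, 0.0848]
tool_rot: [[-0.989, 0.146, 0.006], [0.146, 0.989, 0.007], [-0.005, 0.008, -1.0]]
force: [-5.6, -3.0, 14.6]
width: 0.271
```

```bash
python3 -c "
from h import *
s=cams.get_image('scene'); 
delta([.583,.087,.084])
crop(s['image'],280,240,100,75,8,'pics/s14.png')
crop(s['image'],0,0,640,480,1.25,'pics/s14f.png')"
```

```text
t 16.3667 pos [0.5843 0.0872 0.0847] y-axis deg 81.6 F [-5.77 -1.54 15.35] w 0.27272880950607087 j7 [-26.8  21.3  17.1  99.4  -7.5  60.   74.5]
shift cm [ 0.12 -0.04  0.07]
```

View pics/s14.png

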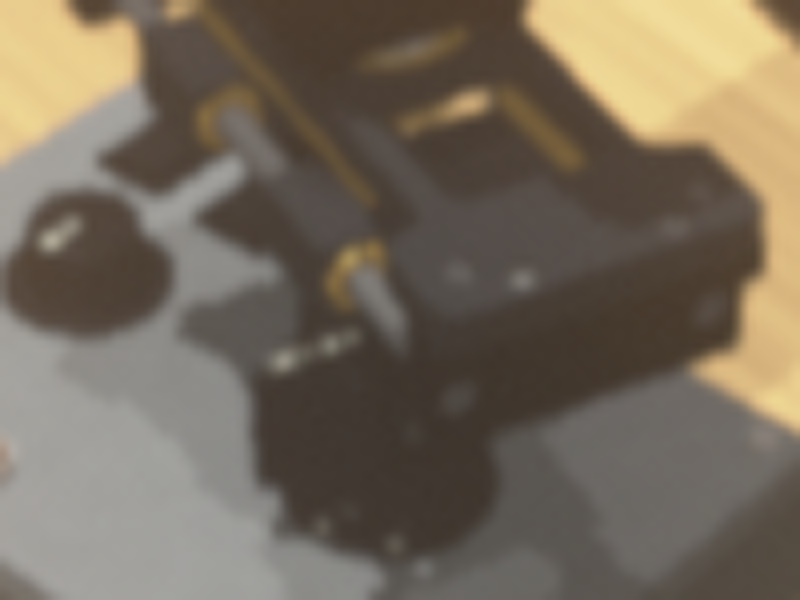

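View pics/s14f.png

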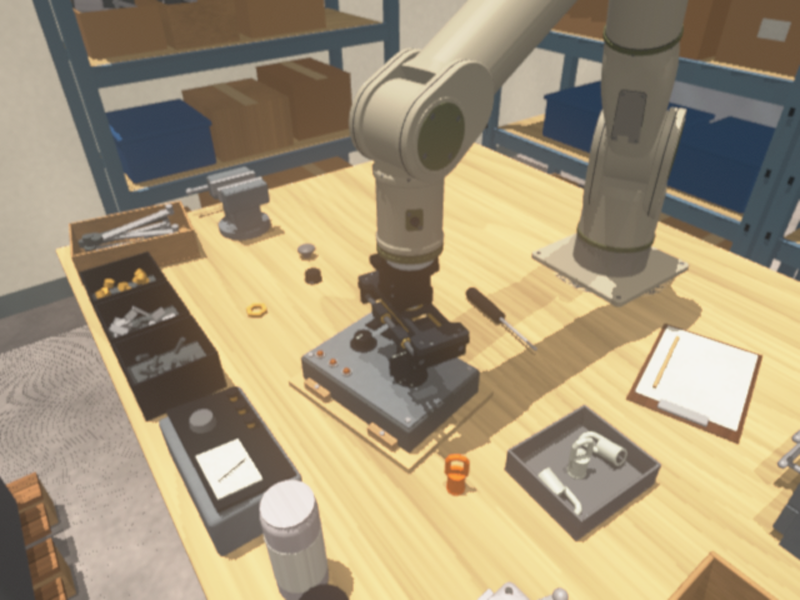

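```bash
python3 -c "
from h import *
from workcell import ticket
delta([.583,.087,.084])
print(ticket.close_job())"
```

```text
t 16.3667 pos [0.5843 0.0872 0.0847] y-axis deg 81.6 F [-5.77 -1.54 15.35] w 0.27272880950607087 j7 [-26.8  21.3  17.1  99.4  -7.5  60.   74.5]
shift cm [ 0.12 -0.04  0.07]
the job is handed in; nothing more can be done
None
```

I put the transport cap in the tray, fitted the bar knob on the shaft and pressed it in to the stop. I handed the job in at 16.4 s, still gripping and pressing the knob; no verdict came back.

- **Cap:** the last picture shows it standing free in the middle of the tray. The orange look-alike stands where it was.
- **Fit:** I set the knob about 8.4° off world x, against a shaft flat measured at 8.2° in the same direction. It slid on with no vertical force, and spring force began near the depth I had worked out for fully home.
- **Pressed in:** after about 7.5 mm of travel the tool stopped moving while the force rose from 7 to 15 N, so I take that as the switch's stop. I could not read the joint itself.
- **Grip:** the opening is 23.7 mm on the 24 mm bar, with 55 N set.
- **Other parts:** I did not touch the round knob, button head, locknut or spare switch. In the last picture the first three are where they were; the spare switch is hidden behind the arm there, and was in place when I lifted the knob.

Two checks were less clean. Before fitting, the wrist picture put the knob about 2 mm off in the grip, but the scene picture showed almost no offset; I went by the scene picture. A side force of about 6 N remains on the seated knob, and a small sideways correction did not relieve it.

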